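# Demould a casting and brush out the mould

## Robot

A 6-joint arm with a two-finger parallel gripper is mounted at the origin on the work surface; the furniture and walls round the work are solid. World frame = base frame: x ahead of the robot, y to its left, z up, the work surface at z = 0. Lengths are in m, angles in rad, forces in N, time in s.
With the tool pointing down it reaches from about 0.375 to 0.975 m from the base axis. Payload 3.8 kg.
Tool frame: the origin (TCP) lies at the very end of the fingers, on their centre line; the grasp point (between the pads) lies 19 mm behind it; z points along the fingers, y is the direction in which the jaws open and shut (so a half turn about z gives the same grasp; the last joint's range is limited). The gripper opens to 85 mm and grips with 20 to 120 N. Pads are 22 mm wide; open, the fingers measure 114 mm over their backs; the gripper's body (76 mm by 85 mm) begins 54 mm behind the grasp point. The pads swing forward as they close: fully open they stand 13 mm farther back than shut.
Start: joints at [-1.346, 0.264, 1.604, -0, 1.274, -0.037], TCP at [0.175, -0.652, 0.231] pointing down, gripper open.
Joint ranges: [-2.63, 2.63], [-0.94, 2.18], [0.31, 2.57], [-1.31, 4.45], [0, 2.66], [-2.55, 2.55]. Speed limits (rad/s): [2.57, 2.57, 3.14, 3.14, 3.14, 3.14].

## Interface

Orientations are given as a rotation vector (axis times angle).
In Python, from workcell import status, read_camera, camera_info, order gives the robot as it stands.
- The arm moves only by the tool move_arm, never from a script. Its argument "deltas" is a list of rows, each a list of 3 entries, a list of its own where there are three numbers: the turn, a rotation vector about the world's x, y, z as a fraction of full scale, then the shift along the world's x, y, z as a fraction of full scale, then the closure, from -1 (fully open) to 1 (shut), so that 0 is half open. A call has 1 to 20 rows; each row is the pose to reach, as a shift and turn from the pose commanded when the call began; what a row does not reach only later rows make up. Full scale, the value 1, is 0.1 m for a shift and pi/2 rad for a turn. A row lasts 1/8 s, in which the tool goes at most 62.5 mm and 10.7 degrees, less where a joint would pass 70% of its speed; a pose out of reach is approached as far as the arm can. A call with a number of a shift or a turn outside -1 to 1 is refused whole. A call with a gripper value outside its range is refused whole. The fingers move at their own pace and stop on an object; "grip_force" is the grip in N (left out, the last holds). Time passes only in rows, so rows that repeat a pose let the fingers close. It gives the time, the measured TCP pose, the force and the opening at its end, in the units of the state.
- status.read_state(): the state, without advancing time (a new reading comes with each control period).
- read_camera(name): name is "scene" or "top" or "wrist"; returns (picture, depth): 420x560x3 uint8, red, green, blue; 420x560 float32, m along the optical axis (not along the pixel's ray), 0 where there is no reading.
- camera_info(name): a dict with "K" (3x3 intrinsics, pixels), "D" ([k1, k2, p1, p2, k3] as OpenCV has them; the pictures are not rectified), "R" (3x3) and "t" (3): a world point X has camera coordinates R X + t. Camera axes: x right, y down, z forward; pixel columns grow to the right and rows downward; lengths in m; the calibration is good to about 2 mm. A picture is of the moment at which its call begins: read the wrist's pose just before it. camera_info takes no time and is no camera call; for the wrist camera it gives the pose at the moment of the call.
- order.finish_job(): hands the job in, once; it reports no verdict.
The state is a dict: "time": time; "q": joint angles; "joint_vel": joint speeds; "joint_torque": joint torques, N m; "tool_pos": TCP position; "tcp_rot": TCP orientation; "wrist_force": force on the tool from outside, world axes, zero at the start; "torque": the same for the moment, N m; "width": opening from 0.0 (shut) to 1.0 (fully open).
Only numpy, scipy, OpenCV 4.12 (cv2) and the standard library are available. Lean on these libraries where they do the work, as an engineer would, in place of code of your own. Each camera call takes 0.05 s, during which the arm holds its last target. There are 200 camera calls.

## Task

Lift the plaster casting out of the leaning mould by its stub and set it down upright in the wooden tray without letting it drop. Then take the bottle brush from its stand and scrub out the empty mould with three full strokes, each pushed down to the bottom and drawn back up to the mouth, and hang the brush back in its stand, tip down, as it was. Leave the tray, the small jar and the dropper bottle where they stand.

Things in the scene. Friction and masses are not known exactly. Their poses are not given: they have to be found in the camera images.
- mould: Grey round tapered mould pot fixed on a plywood stand, leaning 30 degrees, mouth up and toward the robot and its right side. Origin: centre of its underside; +z along the cavity axis out of the mouth, +y level. 95 mm long; cavity floor at z = 10 mm, rim at 95 mm; cavity radius 21 mm at the floor, 27 mm at the rim; outer radius 29 to 35 mm. Stand's board 110 x 96 mm.
- casting: Pale plaster casting, 0.12 kg, seated in the mould with 3 mm play. Origin: centre of its small flat foot; +z along its axis to the stub. Tapered body, radius 19 mm at the foot, 23 mm at z = 75 mm, top at 78 mm; pouring stub 16 mm diameter from z = 78 to 126 mm. In the mould its foot is on the cavity floor and the stub stands 41 mm proud of the rim.
- tray: Open wooden tray, loose, 116 x 200 x 40 mm outside (x, y, z of its frame), boards 6 mm thick, floor 4 mm thick. Origin: centre of its underside; z up.
- brush: Bottle brush, 171 mm, 0.07 kg. Origin: tip of the bristles; +z along the brush to the handle. Bristles 30 mm diameter, z = 0 to 66 mm; bare wire 6 mm diameter to 105 mm; black collar 26 mm diameter, 105 to 110 mm; square wooden handle 20 x 20 mm, sides along x and y, 110 to 171 mm. Hangs upright, tip down, the collar's underside on its stand's prongs.
- brush_stand: Fixed plywood brush stand, board 96 x 90 mm. Origin: centre of its underside, z up, front -x. Post at the back: front face at x = 29 mm, top 133 mm. Two level aluminium prongs run from it to x = -49 mm, tops at z = 132 mm, open gap of 16 mm between them at y = 0. Brush axis hangs at x = -15 to -20 mm, tip at z = 27 mm; the bristles pass only forward out of the gap, not up.
- glitter_jar: Small jar with a black lid, 44 mm diameter, 47 mm tall, a loose bystander. Origin: centre of its underside.
- dropper: Slim dropper bottle with a black cap, the one nearer the robot, 24 mm diameter, 70 mm tall, a loose bystander. Origin: centre of its underside.
There are look-alikes about, which are no part of the job. Leave any purple or yellow look-alike of the brush alone.

How it is judged:
On the way, in this order (a step that is already met when the one before it is completed fails the run):
1. the casting stands upright in the tray, let go (x of casting in the frame of tray between -0.045 and 0.045 m and y of casting in the frame of tray between -0.088 and 0.088 m and z of casting in the frame of tray below 0.012 m and angle between casting's own z axis and vertical below 0.12 rad and contact force between the fingers and casting below 0.05 N and linear speed of casting below 0.05 m/s), for 0.2 s.
2. first stroke: the bristle tip is at the bottom of the mould (within 18 mm of the cavity floor), the brush in line with the mould within 0.3 rad (x of brush in the frame of mould between -0.03 and 0.03 m and y of brush in the frame of mould between -0.03 and 0.03 m and z of brush in the frame of mould between 0 and 0.028 m and angle between the z axis of brush and the z axis of mould, either way round below 0.3 rad), for 0.02 s.
3. first stroke: the bristle tip is drawn up to the mouth (within 25 mm below the rim, or higher) (z of brush in the frame of mould above 0.07 m), for 0.02 s.
4. second stroke: the bristle tip is at the bottom of the mould (within 18 mm of the cavity floor), the brush in line with the mould within 0.3 rad (all of step 2), for 0.02 s.
5. second stroke: the bristle tip is drawn up to the mouth (within 25 mm below the rim, or higher) (z of brush in the frame of mould above 0.07 m), for 0.02 s.
6. third stroke: the bristle tip is at the bottom of the mould (within 18 mm of the cavity floor), the brush in line with the mould within 0.3 rad (all of step 4), for 0.02 s.
7. third stroke: the bristle tip is drawn up to the mouth (within 25 mm below the rim, or higher) (z of brush in the frame of mould above 0.07 m), for 0.02 s.
At the end, for the whole second after the job is handed in: The casting stands on the tray floor (within 8 mm), inside the boards, upright within 0.12 rad. The brush hangs by its collar on the prongs: tip 42 mm before to 15 mm behind the stand's origin, within 8 mm of its middle, 21 to 33 mm high, upright within 0.15 rad. Both at rest (x of casting in the frame of tray between -0.045 and 0.045 m and y of casting in the frame of tray between -0.088 and 0.088 m and z of casting in the frame of tray below 0.012 m and angle between casting's own z axis and vertical below 0.12 rad and x of brush in the frame of brush_stand between -0.042 and 0.015 m and y of brush in the frame of brush_stand between -0.008 and 0.008 m and z of brush in the frame of brush_stand between 0.021 and 0.033 m and angle between brush's own z axis and vertical below 0.15 rad and linear speed of each of casting, brush below 0.05 m/s and angular speed of brush below 0.6 rad/s); the robot touches nothing.
It fails at once if the casting is let go more than 3 cm above the tray's floor, out of the mould (distance between casting and mould above 0.09 m and z of casting in the frame of tray above 0.034 m and contact force between the fingers and casting below 0.01 N).
It fails at once if the tray is pushed more than 5 cm (distance of tray from where it was at the start of the episode above 0.05 m).
It fails at once if the jar or the dropper bottle is moved more than 3 cm (distance of any of glitter_jar, dropper from where it was at the start of the episode above 0.03 m).
It also fails if it takes over 72 s, if anything falls off the work surface, if the arm or the gripper's body presses on something with over 40 N, if the wrist force passes 120 N, or if a joint passes its speed limit or range.

## Working session

There is one attempt and no reset: what is moved stays moved. The work goes in short steps, Python scripts to look and compute and a tool call to move; the robot and the scene stay as the last step left them, time stands still between calls to the robot, and variables do not carry over. Pictures are saved under pics/ and viewed, about 8 in all and at most 12, crops included, and the job is handed in when it is done.

Besides the shell and the picture viewer there is one more tool, called after "Call:" as name(argument=value, ...) on one line, values as JSON. move_arm: Moves the arm, as the interface text tells. Its arguments: {"type":"object","properties":{"deltas":{"type":"array","items":{"type":"array"}},"grip_force":{"type":"number"}},"required":["deltas"]}

```bash
mkdir -p pics; ls; cat > h.py <<'E'
import numpy as np, cv2
from workcell import status, read_camera, camera_info, order
def snap(n):
    ci=camera_info(n); im,d=read_camera(n); np.savez(f'/tmp/{n}.npz',im=im,d=d,**{k:np.array(ci[k]) for k in 'KDRt'})
    return im,d
def load(n): return np.load(f'/tmp/{n}.npz')
def pts(c,uv,d):  # pixels + depth -> world
    n=cv2.undistortPoints(np.float64(uv).reshape(-1,1,2),c['K'],c['D']).reshape(-1,2)
    X=np.c_[n,np.ones(len(n))]*np.reshape(d,(-1,1)); return (X-c['t'].ravel())@c['R']
def cloud(c):
    h,w=c['d'].shape; v,u=np.mgrid[:h,:w]; P=pts(c,np.c_[u.ravel(),v.ravel()],c['d'].ravel()).reshape(h,w,3); P[c['d']==0]=np.nan; return P
def onplane(c,uv,z):
    a=pts(c,uv,np.ones(len(np.reshape(uv,(-1,2))))); o=-c['R'].T@c['t'].ravel(); r=a-o; return o+r*((z-o[2])/r[:,2:])
def proj(c,X): return cv2.projectPoints(np.float64(X).reshape(-1,1,3),cv2.Rodrigues(c['R'])[0],c['t'],c['K'],c['D'])[0].reshape(-1,2)
def save(n,im,box=None,s=1):
    if box: im=im[box[1]:box[3],box[0]:box[2]]
    cv2.imwrite(f'pics/{n}.png',cv2.resize(im[:,:,::-1],None,fx=s,fy=s,interpolation=cv2.INTER_CUBIC))
E
python3 - <<'E'
from h import *
for n in('scene','top'):
    im,d=snap(n); save(n+'0',im,s=1.4); c=load(n); print(n,(-c['R'].T@c['t'].ravel()).round(3),c['R'][2].round(2),(d>0).mean())
print(status.read_state())
E
```

```text
pics
scene [0.071 0.73  0.641] [ 0.35 -0.78 -0.52] 0.9960374149659864
top [ 0.342 -0.154  0.921] [ 0.17  0.01 -0.99] 0.9959268707482993
{'time': 0.1, 'q': array([-1.34586041e+00,  2.64676037e-01,  1.60526179e+00,  2.40583801e-05,
        1.27368216e+00, -3.69217646e-02]), 'joint_vel': array([-1.25026182e-05, -3.61583309e-04, -5.01714104e-03,  1.71606640e-04,
        1.01462191e-03, -2.86518480e-04]), 'joint_torque': array([ 9.98639916e-04, -5.16705215e+01, -3.68590629e+01, -5.75438833e-06,
        6.31584349e-03,  2.21569383e-05]), 'tool_pos': array([ 0.17458422, -0.65134338,  0.23007456]), 'tcp_rot': array([-3.11270213e+00, -4.09876121e-01,  2.62794020e-04]), 'wrist_force': array([-0.16705135,  0.32330308, -0.06487953]), 'torque': array([ 0.04994069, -0.00912736, -0.04959803]), 'width': 1.0005394336455253}
```

View pics/scene0.png

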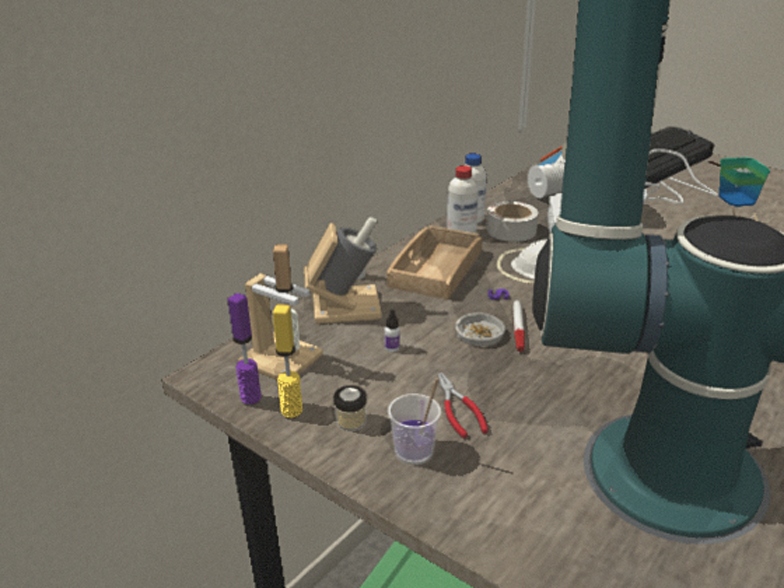

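View pics/top0.png

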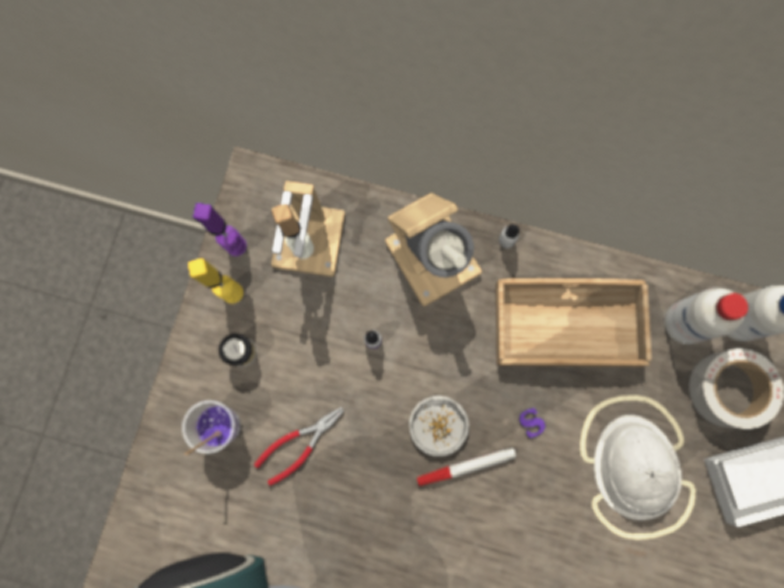

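The wooden-handled brush hangs in the plywood stand at scene (282,265) and top (288,222). Its purple (240,320) and yellow (283,330) look-alikes stand free in front of it. The mould is at top (445,250), the tray at (573,323), the jar at (235,349) and the near dropper at (373,340). A second bottle at (510,235) is farther away, so it's not the one meant. Next I'll measure from depth.

```bash
cat > m.py <<'E'
from h import *
c=load('top'); P=cloud(c); im=c['im']; hsv=cv2.cvtColor(im,cv2.COLOR_RGB2HSV)
def reg(x0,y0,x1,y1): 
    s=[int(round(v/1.4)) for v in (x0,y0,x1,y1)]
    return P[s[1]:s[3],s[0]:s[2]].reshape(-1,3),hsv[s[1]:s[3],s[0]:s[2]].reshape(-1,3)
def st(n,Q): 
    if len(Q)==0: print(n,'none');return
    print(n,len(Q),'med',np.nanmedian(Q,0).round(4),'lo',np.nanpercentile(Q,2,0).round(3),'hi',np.nanpercentile(Q,98,0).round(3))
Q,h=reg(488,270,660,375); T=Q[(Q[:,2]>.034)&(Q[:,2]<.046)]; st('tray rim',T)
r=cv2.minAreaRect(np.float32(T[:,:2])); print(r)
Q,h=reg(265,175,350,280)
for a,b in((.16,.26),(.126,.138),(.1,.126),(.005,.03)): 
    T=Q[(Q[:,2]>a)&(Q[:,2]<b)]; st(f'stand {a}-{b}',T)
T=Q[(Q[:,2]>.19)]; st('handle top',T); print(cv2.minAreaRect(np.float32(T[:,:2])))
Q,h=reg(262,180,350,285);T=Q[(Q[:,2]>.006)&(Q[:,2]<.025)];print('board',cv2.minAreaRect(np.float32(T[:,:2])))
Q,h=reg(380,185,490,310)
for a in np.arange(0,.18,.01): st(f'mould {a:.2f}',Q[(Q[:,2]>a)&(Q[:,2]<a+.01)])
for n,b in (('jar',(215,330,255,368)),('drop',(360,325,388,356)),('yellow',(185,255,245,305)),('purple',(190,200,248,258))):
    Q,h=reg(*b); st(n,Q[Q[:,2]>.012])
E
python3 m.py; python3 - <<'E'
from h import *
im=load('top')['im']; a=im[120:225,260:360]; b=im[120:225,180:260]
save('crop1',np.hstack([b,a]),s=4)
E
```

```text
tray rim 1024 med [ 0.4693 -0.3823  0.0377] lo [ 0.411 -0.484  0.034] hi [ 0.525 -0.285  0.043]
((0.4680672287940979, -0.3844144344329834), (0.11488523334264755, 0.2015722543001175), 0.36726677417755127)
stand 0.16-0.26 241 med [ 0.5594 -0.0183  0.1963] lo [ 0.552 -0.028  0.163] hi [ 0.573 -0.007  0.199]
stand 0.126-0.138 617 med [ 0.5829 -0.0253  0.1317] lo [ 0.534 -0.039  0.127] hi [0.622 0.003 0.137]
stand 0.1-0.126 80 med [ 0.6095 -0.0256  0.1166] lo [ 0.531 -0.042  0.101] hi [ 0.618 -0.003  0.126]
stand 0.005-0.03 1289 med [ 0.5689 -0.0375  0.0117] lo [ 0.535 -0.065  0.007] hi [0.625 0.025 0.017]
handle top 162 med [ 0.5627 -0.0168  0.1973] lo [ 0.553 -0.027  0.191] hi [ 0.573 -0.007  0.2  ]
((0.5633927583694458, -0.016194768249988556), (0.0200211051851511, 0.019864778965711594), 20.15448760986328)
board ((0.5843960046768188, -0.019326746463775635), (0.0899859219789505, 0.09629173576831818), 82.42636108398438)
mould 0.00 1568 med [ 0.5529 -0.2015  0.0013] lo [ 0.488 -0.276  0.   ] hi [ 0.661 -0.121  0.009]
mould 0.01 1027 med [ 0.5314 -0.1905  0.0139] lo [ 0.498 -0.259  0.011] h
[... 1128 characters left out ...]
53] lo [ 0.53  -0.231  0.13 ] hi [ 0.595 -0.156  0.14 ]
mould 0.14 347 med [ 0.568  -0.1917  0.1426] lo [ 0.529 -0.217  0.14 ] hi [ 0.592 -0.16   0.148]
mould 0.15 45 med [ 0.5208 -0.2174  0.1571] lo [ 0.514 -0.227  0.151] hi [ 0.531 -0.21   0.16 ]
mould 0.16 52 med [ 0.5209 -0.2187  0.1621] lo [ 0.513 -0.227  0.16 ] hi [ 0.527 -0.214  0.165]
mould 0.17 none
jar 505 med [0.4223 0.0638 0.0458] lo [0.403 0.046 0.018] hi [0.443 0.085 0.049]
drop 136 med [ 0.4379 -0.1157  0.0524] lo [ 0.43  -0.125  0.019] hi [ 0.451 -0.104  0.07 ]
yellow 606 med [0.5009 0.0773 0.1153] lo [0.491 0.069 0.017] hi [0.516 0.092 0.172]
purple 642 med [0.5677 0.0762 0.1141] lo [0.559 0.068 0.015] hi [0.582 0.091 0.172]
```

View pics/crop1.png

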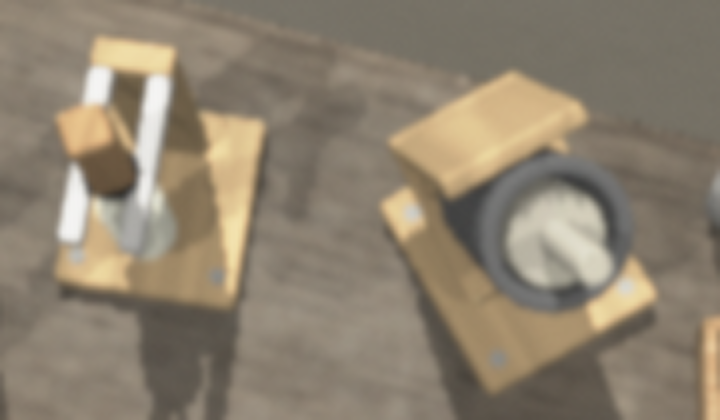

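The crop confirms the natural-wood brush in the prongs, with its handle top near (85,125). It also shows the mould ring at (555,235) with the stub pointing lower right. Next: mould axis, stand yaw and handle angle.

```bash
cat > m2.py <<'E'
from h import *
from scipy.optimize import least_squares
c=load('top'); P=cloud(c); hsv=cv2.cvtColor(c['im'],cv2.COLOR_RGB2HSV)
m=np.zeros(hsv.shape[:2],bool); m[150:205,290:345]=1
m&=(hsv[:,:,1]<60)&(hsv[:,:,2]<130)&(P[:,:,2]>.1)
Q=P[m]
# dark mould points: rim band: fit plane robustly (RANSAC via few iterations of percentile)
best=None; rng=np.random.default_rng(0)
for i in range(3000):
    s=Q[rng.choice(len(Q),3,False)]; n=np.cross(s[1]-s[0],s[2]-s[0]); n/=np.linalg.norm(n)+1e-12; n*=np.sign(n[2])
    if abs(n[2]-.866)>.06: continue
    k=abs((Q-s[0])@n)<.0015
    if best is None or k.sum()>best.sum(): best=k
R=Q[best]; ctr=R.mean(0); n=np.linalg.svd(R-ctr)[2][2]; n*=np.sign(n[2])
e1=np.cross([0,0,1],n); e1/=np.linalg.norm(e1); e2=np.cross(n,e1)
p=np.c_[(R-ctr)@e1,(R-ctr)@e2]
f=least_squares(lambda a:np.hypot(*(p-a[:2]).T)-a[2],[0,0,.03],loss='soft_l1',f_scale=.002).x
C=ctr+f[0]*e1+f[1]*e2
rr=np.hypot(*(p-f[:2]).T)
print('plane n',n.round(3),'tilt',np.degrees(np.arccos(n[2])).round(1),'az',np.degrees(np.arctan2(n[1],n[0])).round(1),len(Q),len(R))
print('rim centre',C.round(4),'r',f[2].round(4),np.percentile(rr,[2,98]).round(4),'predicted stub tip',(C+.041*n).round(4),'origin',(C-.095*n).round(4))
# stub axis: pale points above rim
Z=P[150:215,300:350].reshape(-1,3); d=(Z-C)@n; S=Z[(d>.006)&(d<.05)&(np.linalg.norm(Z-C-d[:,None]*n,axis=1)<.02)]
ds=(S-C)@n
for a in(.006,.016,.026,.036): 
    k=(ds>a)&(ds<a+.01); print(a,k.sum(),((S[k]-C)@np.c_[e1,e2]).mean(0).round(4) if k.sum() else '', S[k].mean(0).round(4))
print('max d',np.sort(ds)[-5:])
# mould board azimuth: base board edges
B=P[130:225,270:350].reshape(-1,3);B=B[(B[:,2]>.008)&(B[:,2]<.018)]; print('mould board',cv2.minAreaRect(np.float32(B[:,:2])))
# prongs
h=hsv[120:205,185:255]; G=P[120:205,185:255]; k=(h[...,1]<50)&(abs(G[...,2]-.131)<.006); print(k.sum())
T=G[k]
for s in(1,-1):
    ax=np.array([.991,-.132]); lat=(T[:,:2]-[.5844,-.0193])@[.132,.991]; t=T[s*lat>0.002]
    v=np.linalg.svd(t[:,:2]-t[:,:2].mean(0))[2][0]; print('prong',len(t),t.mean(0).round(4),np.degrees(np.arctan(v[1]/v[0])).round(1))
k=(G[...,2]>.193); t=G[k]; print('handle top',k.sum(),t.mean(0).round(4),cv2.minAreaRect(np.float32(t[:,:2])), np.percentile(t[:,2],50))
E
python3 m2.py
```

```text
plane n [-0.428 -0.252  0.868] tilt 29.8 az -149.5 732 334
rim centre [ 0.5404 -0.2078  0.1275] r 0.0308 [0.0268 0.0344] predicted stub tip [ 0.5229 -0.2181  0.1631] origin [ 0.5811 -0.1838  0.045 ]
0.006 21 [-0.0022  0.0012] [ 0.5357 -0.208   0.1371]
0.016 26 [-0.0023  0.0011] [ 0.5312 -0.2106  0.1461]
0.026 23 [-0.002   0.0006] [ 0.5267 -0.2136  0.1547]
0.036 74 [-0.0001 -0.0041] [ 0.5199 -0.2198  0.161 ]
max d [0.0431973  0.04328638 0.0434299  0.04344468 0.04396076]
mould board ((0.5743964314460754, -0.19813527166843414), (0.13950519263744354, 0.16813424229621887), 80.30319213867188)
445
prong 168 [ 0.5675 -0.0041  0.1312] -7.5
prong 276 [ 0.5687 -0.0305  0.1313] -7.8
handle top 155 [ 0.5629 -0.0166  0.1971] ((0.5633927583694458, -0.016194768249988556), (0.0200211051851511, 0.019864778965711594), 20.15448760986328) 0.19730014548405847
```

```bash
cat >> h.py <<'E'
from scipy.spatial.transform import Rotation as Ro
N=np.array([-.433,-.25,.866]); C=np.array([.5404,-.2078,.1275])
def Rt(z,y):
    z=np.array(z)/np.linalg.norm(z); y=np.array(y,float); y-=z*(z@y); y/=np.linalg.norm(y); return np.c_[np.cross(y,z),y,z]
def delta(p,R=None):
    s=status.read_state(); Rc=Ro.from_rotvec(s['tcp_rot'])
    w=(Ro.from_matrix(R)*Rc.inv()).as_rotvec()/(np.pi/2) if R is not None else 0
    print('turn',np.round(w,4),'shift',np.round((np.array(p)-s['tool_pos'])/.1,3),'now',s['tool_pos'].round(4),'q',s['q'].round(2),'t',s['time'],'F',s['wrist_force'].round(1),'w',s['width'])
E
python3 - <<'E'
from h import *
R=Rt(-N,[.5,-.866,0])
delta(C+.12*N,R); print(C+.006*N)
c=load('top');P=cloud(c); k=P[...,2]>.1
for v,u in np.argwhere(k)[::150]: print(P[v,u].round(2),end=' ')
E
```

```text
turn [ 0.1267 -0.3092  0.1625] shift [3.139 4.135 0.013] now [ 0.1746 -0.6513  0.2301] q [-1.35  0.26  1.61  0.    1.27 -0.04] t 0.1 F [-0.2  0.3 -0.1] w 1.0005394336455253
[ 0.537802 -0.2093    0.132696]
[0.78 0.29 0.25] [0.71 0.03 0.36] [ 0.66 -0.16  0.44] [ 0.62 -0.31  0.5 ] [0.76 0.21 0.28] [ 0.7  -0.03  0.39] [ 0.65 -0.21  0.46] [ 0.62 -0.34  0.51] [0.74 0.14 0.31] [ 0.68 -0.09  0.4 ] [ 0.64 -0.25  0.47] [ 0.61 -0.37  0.53] [0.73 0.07 0.34] [ 0.67 -0.14  0.42] [ 0.63 -0.29  0.49] [0.78 0.27 0.25] [0.71 0.   0.36] [ 0.66 -0.18  0.44] [ 0.62 -0.32  0.5 ] [0.76 0.19 0.28] [ 0.69 -0.05  0.39] [ 0.65 -0.23  0.46] [ 0.61 -0.36  0.51] [0.74 0.12 0.31] [ 0.68 -0.1   0.41] [ 0.64 -0.27  0.47] [ 0.6  -0.39  0.53] [0.72 0.04 0.34] [ 0.66 -0.16  0.43] [ 0.63 -0.3   0.49] [0.77 0.24 0.25] [ 0.7  -0.02  0.37] [ 0.65 -0.2   0.44] [ 0.62 -0.34  0.5 ] [0.75 0.16 0.28] [ 0.69 -0.08  0.39] [ 0.64 -0.25  0.46] [ 0.61 -0.37  0.51] [0.73 0.09 0.31] [ 0.67 -0.13  0.41] [ 0.63 -0.28  0.48] [0.79 0.3  0.22] [0.71 0.02 0.34] [ 0.66 -0.17  0.43] [ 0.62 -0.32  0.49] [0.76 0.22 0.25] [ 0.7  -0.04  0.36] [ 0
[... 7382 characters left out ...]
 -0.58  0.17] [ 0.56 -0.17  0.11] [ 0.56 -0.23  0.12] [ 0.55 -0.57  0.13] [ 0.55 -0.18  0.13] [ 0.55 -0.57  0.11] [ 0.54 -0.18  0.13] [ 0.55 -0.61  0.13] [ 0.54 -0.61  0.12] [ 0.53 -0.19  0.12] [ 0.53 -0.18  0.13] [ 0.52 -0.19  0.11] [ 0.52 -0.2   0.11] [ 0.51 -0.22  0.11] [0.49 0.08 0.13] [ 0.5  -0.61  0.11] [ 0.49 -0.52  0.1 ] [ 0.49 -0.6   0.11] [ 0.48 -0.54  0.14] [ 0.48 -0.52  0.1 ] [ 0.47 -0.55  0.14] [ 0.47 -0.53  0.12] [ 0.46 -0.52  0.11] [ 0.46 -0.53  0.11] [ 0.45 -0.53  0.11] [0.21 0.01 0.25] [0.21 0.01 0.27] [ 0.2  -0.02  0.25] [0.2  0.04 0.27] [0.2  0.03 0.28] [0.2  0.04 0.29] [0.2  0.06 0.28] [ 0.19 -0.02  0.27] [ 0.2 -0.   0.3] [0.19 0.03 0.3 ] [0.19 0.08 0.27] [0.19 0.   0.3 ]
```

Call:
move_arm(deltas=[[[0, 0, 0], [0.3, 0.4, 0.15], -1], [[0, 0, 0], [0.63, 0.83, 0.3], -1], [[0, 0, 0], [0.63, 0.83, 0.3], -1], [[0, 0, 0], [0.63, 0.83, 0.3], -1]])

```text
time: 0.6
tool_pos: [0.2376, -0.5689, 0.261]
tcp_rot: [3.114, 0.411, -0.001]
wrist_force: [-0.4, 0.0, 0.4]
width: 0.997
```

Call:
move_arm(deltas=[[[0, 0, 0], [0.3, 0.4, 0], -1], [[0, 0, 0], [0.63, 0.83, 0], -1], [[0, 0, 0], [0.63, 0.83, 0], -1], [[0, 0, 0], [0.63, 0.83, 0], -1]])

```text
time: 1.1
tool_pos: [0.3, -0.4868, 0.2607]
tcp_rot: [-3.115, -0.41, 0.002]
wrist_force: [-0.4, -0.6, -0.4]
width: 1.001
```

Call:
move_arm(deltas=[[[0.04, -0.1, 0.05], [0.3, 0.4, 0], -1], [[0.08, -0.2, 0.1], [0.63, 0.83, 0], -1], [[0.08, -0.2, 0.1], [0.63, 0.83, 0], -1], [[0.08, -0.2, 0.1], [0.63, 0.83, 0], -1]])

```text
time: 1.6
tool_pos: [0.3626, -0.4048, 0.2611]
tcp_rot: [-2.954, -0.626, -0.496]
wrist_force: [-0.1, 0.5, -0.3]
width: 1.005
```

```bash
python3 - <<'E'
from h import *
delta(C+.12*N,Rt(-N,[.5,-.866,0]))
E
```

```text
turn [ 0.0473 -0.1103  0.0649] shift [ 1.259  1.67  -0.297] now [ 0.3626 -0.4048  0.2611] q [-1.1  -0.03  1.91  0.35  1.27 -0.05] t 1.6 F [-0.1  0.5 -0.3] w 1.0046778176907252
```

Call:
move_arm(deltas=[[[0.047, -0.11, 0.065], [0.3, 0.4, -0.1], 0], [[0.047, -0.11, 0.065], [0.63, 0.83, -0.15], 0], [[0.047, -0.11, 0.065], [0.63, 0.83, -0.15], 0], [[0.047, -0.11, 0.065], [0.63, 0.83, -0.15], 0]])

```text
time: 2.1
tool_pos: [0.4268, -0.3214, 0.2467]
tcp_rot: [-2.812, -0.758, -0.754]
wrist_force: [0.6, -0.1, 0.4]
width: 0.497
```

Call:
move_arm(deltas=[[[0, 0, 0], [0.3, 0.4, -0.1], 0], [[0, 0, 0], [0.63, 0.84, -0.15], 0], [[0, 0, 0], [0.63, 0.84, -0.15], 0], [[0, 0, 0], [0.63, 0.84, -0.15], 0], [[0, 0, 0], [0.63, 0.84, -0.15], 0]])

```text
time: 2.72
tool_pos: [0.4895, -0.2379, 0.2318]
tcp_rot: [-2.812, -0.755, -0.756]
wrist_force: [-1.0, -0.1, 0.7]
width: 0.5
```

```bash
python3 - <<'E'
from h import *
R=Rt(-N,[.5,-.866,0])
im,d=snap('wrist'); save('w1',im,s=1.3)
delta(C+.006*N,R)
c=load('wrist'); print('proj C, stub tip, C+6',proj(c,[C,C+.041*N,C+.006*N]).round(0)*1.3)
E
```

```text
turn [ 0.0003  0.0011 -0.0004] shift [ 0.484  0.284 -0.99 ] now [ 0.4894 -0.2377  0.2317] q [-0.82 -0.1   2.08  0.58  1.1  -0.02] t 2.775 F [ 0.5 -0.1  0.3] w 0.49961448927070107
proj C, stub tip, C+6 [[360.1 269.1]
 [360.1 291.2]
 [360.1 271.7]]
```

View pics/w1.png

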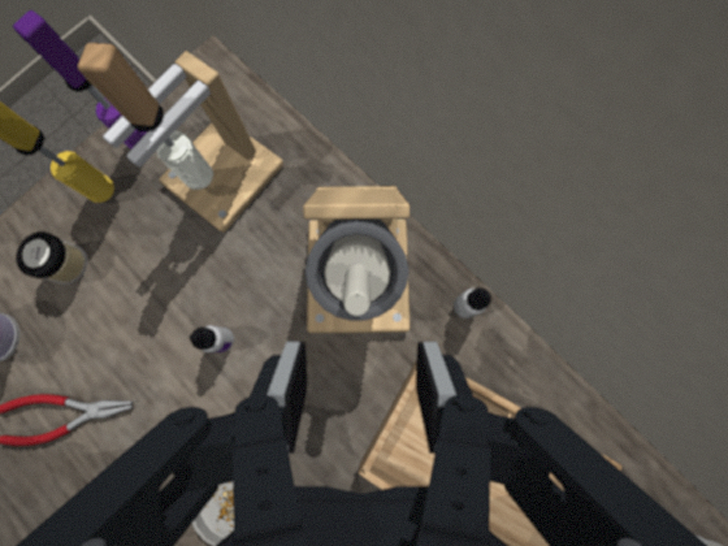

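The wrist view shows the mould ring centred at (357,270), within 2 mm of my estimate. The stub tip is at (356,302), leaning a few mm downhill, and the open jaws straddle it. I'll go down along the axis and grip.

Call:
move_arm(deltas=[[[0, 0, 0], [0.14, 0.09, -0.3], 0], [[0, 0, 0], [0.28, 0.18, -0.6], 0], [[0, 0, 0], [0.38, 0.245, -0.83], 0], [[0, 0, 0], [0.45, 0.29, -1.0], 0], [[0, 0, 0], [0.45, 0.29, -1.0], 0.2], [[0, 0, 0], [0.45, 0.29, -1.0], 1], [[0, 0, 0], [0.45, 0.29, -1.0], 1], [[0, 0, 0], [0.45, 0.29, -1.0], 1], [[0, 0, 0], [0.45, 0.29, -1.0], 1], [[0, 0, 0], [0.45, 0.29, -1.0], 1], [[0, 0, 0], [0.45, 0.29, -1.0], 1]], grip_force=50)

```text
time: 4.15
tool_pos: [0.5353, -0.2078, 0.1324]
tcp_rot: [-2.811, -0.758, -0.757]
wrist_force: [-3.4, -2.2, 5.7]
width: 0.164
```

Call:
move_arm(deltas=[[[0, 0, 0], [-0.05, -0.029, 0.1], 1], [[0, 0, 0], [-0.15, -0.087, 0.3], 1], [[0, 0, 0], [-0.27, -0.156, 0.54], 1], [[0, 0, 0], [-0.4, -0.23, 0.8], 1], [[0, 0, 0], [-0.5, -0.29, 1.0], 1], [[0, 0, 0], [-0.5, -0.29, 1.0], 1]])

```text
time: 4.9
tool_pos: [0.4847, -0.237, 0.2329]
tcp_rot: [-2.812, -0.757, -0.758]
wrist_force: [0.3, 0.5, -1.9]
width: 0.162
```

```bash
python3 - <<'E'
from h import *
im,d=snap('wrist'); save('w2',im,s=1.2)
delta([.468,-.384,.2],Rt([0,0,-1],[.5,-.866,0]))
E
```

```text
turn [-0.1669  0.2895 -0.0015] shift [-0.164 -1.478 -0.315] now [ 0.4844 -0.2362  0.2315] q [-0.82 -0.11  2.09  0.58  1.11 -0.03] t 4.95 F [-0.2 -0.2 -1.9] w 0.16940830805462578
```

View pics/w2.png

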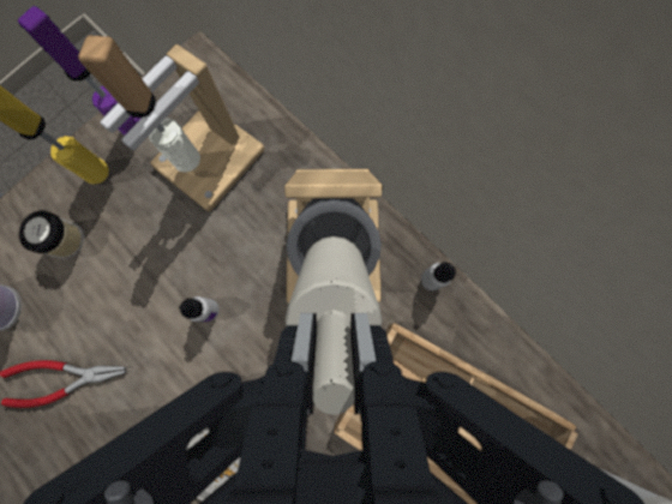

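The casting is held cleanly: the stub sits between the pads at (333,350) and the foot is clear of the mould. On to the tray, turning it upright on the way.

Call:
move_arm(deltas=[[[0, 0, 0], [-0.05, -0.1, 0.2], 1], [[-0.03, 0.05, 0], [-0.08, -0.3, 0.3], 1], [[-0.06, 0.1, 0], [-0.08, -0.5, 0.3], 1], [[-0.1, 0.17, 0], [-0.08, -0.65, 0.3], 1], [[-0.14, 0.24, 0], [-0.08, -0.75, 0.3], 1], [[-0.167, 0.289, 0], [-0.08, -0.75, 0.3], 1], [[-0.167, 0.289, 0], [-0.08, -0.75, 0.3], 1]])

```text
time: 5.82
tool_pos: [0.4776, -0.3091, 0.2591]
tcp_rot: [-3.028, -0.821, 0.001]
wrist_force: [-0.4, -0.5, -1.4]
width: 0.164
```

Call:
move_arm(deltas=[[[0, 0, 0], [-0.04, -0.3, -0.1], 1], [[0, 0, 0], [-0.08, -0.6, -0.4], 1], [[0, 0, 0], [-0.08, -0.73, -0.8], 1], [[0, 0, 0], [-0.08, -0.73, -0.9], 1], [[0, 0, 0], [-0.08, -0.73, -0.9], 1]])

```text
time: 6.45
tool_pos: [0.4677, -0.3829, 0.1701]
tcp_rot: [-3.03, -0.815, 0.0]
wrist_force: [-0.8, -0.6, -1.3]
width: 0.165
```

```bash
python3 - <<'E'
from h import *
snap('top');snap('wrist');snap('scene')
s=status.read_state();p=s['tool_pos'];R=Ro.from_rotvec(s['tcp_rot']).as_matrix()
for n in('top','wrist','scene'):
    c=load(n);Q=cloud(c).reshape(-1,3);h=cv2.cvtColor(c['im'],cv2.COLOR_RGB2HSV).reshape(-1,3)
    k=(np.hypot(*(Q[:,:2]-p[:2]).T)<.04)&(Q[:,2]<p[2]+.03)&(Q[:,2]>.055); 
    print(n,k.sum(),np.nanmin(Q[k][:,2]) if k.any() else '')
    for z in np.arange(.04,.2,.01):
        j=k&(Q[:,2]>=z)&(Q[:,2]<z+.01)
        if j.sum()>8: q=Q[j]-p; print(round(z,2),j.sum(),q[:,:2].min(0).round(4),q[:,:2].max(0).round(4),np.median(h[j],0))
delta([.468,-.384,.0945],Rt([0,0,-1],[.5,-.866,0]))
c=load('scene'); save('s2',c['im'],(180,80,400,260),3.5)
E
```

```text
top 0 
wrist 7102 0.08367779765700484
0.08 77 [-0.0034 -0.0104] [0.0164 0.019 ] [ 20.  29. 141.]
0.09 157 [-0.0042 -0.0111] [0.0165 0.0194] [ 24.  18. 135.]
0.1 178 [-0.0042 -0.0114] [0.0168 0.0196] [ 24.  18. 136.]
0.11 208 [-0.0044 -0.0116] [0.0171 0.02  ] [ 24.  18. 136.]
0.12 255 [-0.0048 -0.012 ] [0.0173 0.0204] [ 24.  18. 135.]
0.13 286 [-0.0055 -0.0128] [0.0177 0.0207] [ 25.  18. 136.]
0.14 352 [-0.0058 -0.013 ] [0.0178 0.0212] [ 24.  18. 136.]
0.15 892 [-0.0151 -0.0207] [0.0183 0.0213] [ 25.  18. 145.]
0.16 1588 [-0.0139 -0.0188] [0.0175 0.0202] [ 25.   18.  172.5]
0.17 467 [-0.0051 -0.0125] [0.0147 0.0206] [ 27.  17. 112.]
0.18 963 [-0.006  -0.0139] [0.0156 0.0219] [90. 18. 82.]
0.19 1224 [-0.0064 -0.0143] [0.0158 0.0221] [90. 19. 87.]
scene 671 0.07977714886079025
0.08 43 [-0.0219 -0.0046] [0.0142 0.0221] [ 22.  30. 124.]
0.09 56 [-0.0219 -0.0037] [0.0155 0.0214] [ 24.  27. 127.]
0.1 52 [-0.0223 -0.0062] [0.0148 0.0225] [ 24.  27. 128.]
0.11 63 [-0.0232 -0.0051] [0.0152 0.0239] [ 25.  27. 128.]
0.12 58 [-0.0249  0.0012] [0.0153 0.0232] [ 25.  26. 127.]
0.13 66 [-0.0269 -0.0056] [0.0157 0.0245] [ 24.   27.  128.5]
0.14 67 [-0.026   0.0002] [0.0153 0.0249] [ 25.  26. 128.]
0.15 102 [-0.0272 -0.0221] [0.0162 0.0233] [ 24.  26. 124.]
0.16 48 [-0.0256 -0.0097] [0.0143 0.025 ] [ 24.   27.  163.5]
0.17 27 [-0.0158 -0.0031] [0.0128 0.0186] [26. 13. 87.]
0.18 38 [-0.0173 -0.003 ] [0.0129 0.024 ] [30.  13.5 53. ]
0.19 40 [-0.0153 -0.0023] [0.0125 0.0228] [30.  10.5 58. ]
turn [ 0.0004  0.0018 -0.0019] shift [-0.017  0.002 -0.788] now [ 0.4697 -0.3842  0.1733] q [-0.73  0.18  1.82  0.    1.14  0.32] t 6.6 F [ 0.4 -0.8 -1.7] w 0.1612780264853007
```

View pics/s2.png

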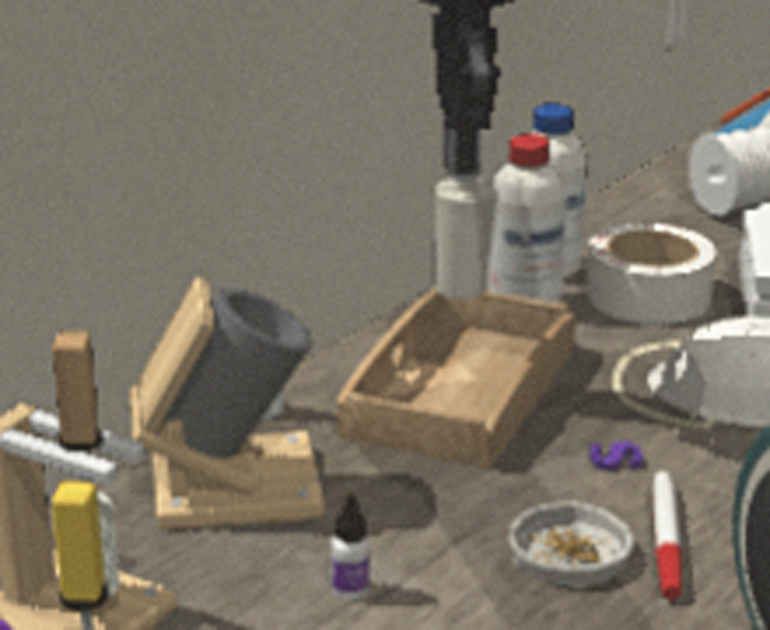

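The picture shows the casting upright over the tray; its foot is at z ≈ 0.080. I'll lower it 0.075 and check for contact.

Call:
move_arm(deltas=[[[0, 0, 0], [0, 0, -0.3], 1], [[0, 0, 0], [0, 0, -0.55], 1], [[0, 0, 0], [0, 0, -0.68], 1], [[0, 0, 0], [0, 0, -0.72], 1], [[0, 0, 0], [0, 0, -0.74], 1], [[0, 0, 0], [0, 0, -0.75], 1], [[0, 0, 0], [0, 0, -0.75], 1]])

```text
time: 7.48
tool_pos: [0.4691, -0.3843, 0.097]
tcp_rot: [-3.033, -0.817, -0.002]
wrist_force: [0.6, -0.2, -1.3]
width: 0.164
```

```bash
python3 - <<'E'
from h import *
delta([.468,-.384,.0945],Rt([0,0,-1],[.5,-.866,0]))
E
```

```text
turn [-0.0003  0.0007 -0.0015] shift [-0.011  0.003 -0.025] now [ 0.4691 -0.3843  0.097 ] q [-0.73  0.25  1.88  0.    1.01  0.32] t 7.475 F [ 0.6 -0.2 -1.3] w 0.16350130923130624
```

No contact yet (Fz −1.3 N is just the weight). Down a few mm more, slowly.

Call:
move_arm(deltas=[[[0, 0, 0], [0, 0, -0.01], 1], [[0, 0, 0], [0, 0, -0.02], 1], [[0, 0, 0], [0, 0, -0.02], 1]])

```text
time: 7.85
tool_pos: [0.4688, -0.3841, 0.0944]
tcp_rot: [-3.033, -0.817, -0.001]
wrist_force: [0.1, 0.1, -0.3]
width: 0.164
```

Call:
move_arm(deltas=[[[0, 0, 0], [0, 0, -0.01], 1], [[0, 0, 0], [0, 0, -0.02], 1], [[0, 0, 0], [0, 0, -0.02], 1]])

```text
time: 8.22
tool_pos: [0.4694, -0.3843, 0.0943]
tcp_rot: [-3.034, -0.817, -0.002]
wrist_force: [-2.0, 2.3, 8.2]
width: 0.163
```

Call:
move_arm(deltas=[[[0, 0, 0], [0, 0, 0.012], 1], [[0, 0, 0], [0, 0, 0.012], 0.5], [[0, 0, 0], [0, 0, 0.012], 0.2], [[0, 0, 0], [0, 0, 0.012], 0], [[0, 0, 0], [0, 0, 0.012], 0], [[0, 0, 0], [0, 0, 0.2], 0], [[0, 0, 0], [0, 0, 0.5], 0], [[0, 0, 0], [0, 0, 1.0], 0], [[0, 0, 0], [0, 0, 1.0], 0]])

```text
time: 9.35
tool_pos: [0.4719, -0.3868, 0.1997]
tcp_rot: [3.025, 0.815, 0.011]
wrist_force: [0.2, -0.1, 0.3]
width: 0.501
```

```bash
python3 - <<'E'
from h import *
snap('scene'); c=load('scene'); Q=cloud(c).reshape(-1,3)
k=(np.hypot(*(Q[:,:2]-[.469,-.384]).T)<.035)&(Q[:,2]>.02)
for z in np.arange(.02,.14,.01):
    j=k&(Q[:,2]>=z)&(Q[:,2]<z+.01)
    if j.sum()>4: print(round(z,3),j.sum(),Q[j].min(0).round(3),Q[j].max(0).round(3))
th=np.radians(-7.6+90)
delta([.5634,-.0165,.30])
E
```

```text
0.02 51 [ 0.448 -0.386  0.02 ] [ 0.482 -0.362  0.03 ]
0.03 48 [ 0.447 -0.392  0.03 ] [ 0.483 -0.362  0.04 ]
0.04 49 [ 0.446 -0.389  0.04 ] [ 0.486 -0.363  0.049]
0.05 61 [ 0.445 -0.384  0.05 ] [ 0.487 -0.361  0.06 ]
0.06 59 [ 0.445 -0.388  0.061] [ 0.486 -0.361  0.07 ]
0.07 87 [ 0.444 -0.409  0.07 ] [ 0.486 -0.359  0.08 ]
0.08 70 [ 0.445 -0.405  0.08 ] [ 0.486 -0.358  0.089]
0.09 20 [ 0.459 -0.384  0.09 ] [ 0.473 -0.376  0.1  ]
0.1 23 [ 0.459 -0.383  0.1  ] [ 0.473 -0.373  0.11 ]
0.11 22 [ 0.46  -0.385  0.11 ] [ 0.475 -0.374  0.12 ]
0.12 31 [ 0.459 -0.391  0.121] [ 0.474 -0.374  0.13 ]
turn 0 shift [0.929 3.691 1.031] now [ 0.4705 -0.3856  0.1969] q [-0.73  0.16  1.8   0.    1.18  0.32] t 9.4 F [-0.1 -0.3 -0.7] w 0.4930825824709812
```

The casting stands upright in the tray: body z 0.004–0.09, stub up to 0.13, and its axis is constant. Now to the brush.

Call:
move_arm(deltas=[[[0, 0, 0], [0.1, 0.2, 0.5], 0], [[0, 0, 0], [0.2, 0.6, 0.8], 0], [[0, 0, 0], [0.23, 0.92, 1.0], 0], [[0, 0, 0], [0.23, 0.92, 1.0], 0]])

```text
time: 9.9
tool_pos: [0.4925, -0.2905, 0.2941]
tcp_rot: [3.032, 0.821, 0.004]
wrist_force: [1.0, 0.2, -0.3]
width: 0.5
```

Call:
move_arm(deltas=[[[0, 0, -0.05], [0.12, 0.5, 0], 0], [[0, 0, -0.11], [0.23, 0.92, 0], 0], [[0, 0, -0.11], [0.23, 0.92, 0], 0], [[0, 0, -0.11], [0.23, 0.92, 0], 0]])

```text
time: 10.4
tool_pos: [0.5141, -0.2006, 0.291]
tcp_rot: [-3.091, -0.553, 0.002]
wrist_force: [-0.5, 0.9, -0.4]
width: 0.499
```

Call:
move_arm(deltas=[[[0, 0, 0], [0.12, 0.5, 0], 0], [[0, 0, 0], [0.23, 0.92, 0], 0], [[0, 0, 0], [0.23, 0.92, 0], 0], [[0, 0, 0], [0.23, 0.92, 0], 0]])

```text
time: 10.9
tool_pos: [0.5374, -0.1093, 0.2918]
tcp_rot: [-3.092, -0.551, 0.001]
wrist_force: [-0.1, 0.3, 0.2]
width: 0.503
```

Call:
move_arm(deltas=[[[0, 0, 0], [0.12, 0.5, 0], 0], [[0, 0, 0], [0.22, 0.9, 0], 0], [[0, 0, 0], [0.22, 0.9, 0], 0], [[0, 0, 0], [0.22, 0.9, 0], 0], [[0, 0, 0], [0.22, 0.9, 0], 0]])

```text
time: 11.52
tool_pos: [0.5595, -0.0196, 0.2922]
tcp_rot: [-3.093, -0.549, -0.0]
wrist_force: [-0.5, 0.5, 0.2]
width: 0.5
```

```bash
python3 - <<'E'
from h import *
snap('wrist'); c=load('wrist'); save('w3',c['im'],s=1.2); P=cloud(c); 
k=(abs(P[...,2]-.198)<.006)&(np.hypot(P[...,0]-.563,P[...,1]+.0165)<.025)
t=P[k]; print(k.sum(),np.median(t,0).round(4),cv2.minAreaRect(np.float32(t[:,:2])))
vu=np.argwhere(k); print(vu.min(0)*1.2,vu.max(0)*1.2)
a=np.radians(-70); delta([.5634,-.0165,.153],Rt([0,0,-1],[np.cos(a),np.sin(a),0]))
E
```

```text
605 [ 0.5618 -0.0143  0.1981] ((0.5605566501617432, -0.014835268259048462), (0.020562363788485527, 0.01993991993367672), 21.474822998046875)
[237.6 312. ] [267.6 342. ]
turn [-0.0005  0.0002 -0.0015] shift [ 0.039  0.03  -1.392] now [ 0.5595 -0.0195  0.2922] q [-0.08  0.01  1.78  0.    1.35  1.14] t 11.575 F [ 0.6 -1.3 -1.1] w 0.504089363725869
```

View pics/w3.png

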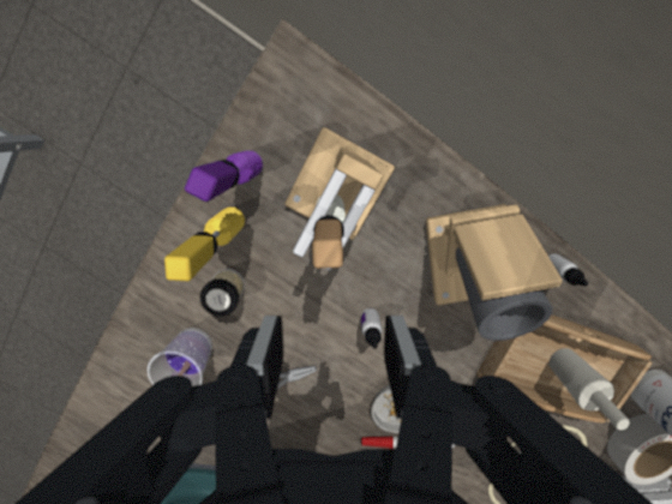

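The natural-wood handle top is at (328,250), with its sides square to the jaws. The purple and yellow brushes are off to the left at (225,175) and (200,245), clear of the fingers. The casting is standing in the tray at (590,385). Going down to grip.

Call:
move_arm(deltas=[[[0, 0, 0], [0.025, 0.04, -0.3], 0], [[0, 0, 0], [0.025, 0.04, -0.7], 0], [[0, 0, 0], [0.025, 0.04, -0.7], 0]])

```text
time: 11.95
tool_pos: [0.5592, -0.0146, 0.2186]
tcp_rot: [-3.09, -0.55, 0.011]
wrist_force: [0.2, -0.1, 0.3]
width: 0.499
```

Call:
move_arm(deltas=[[[0, 0, 0], [0, 0, -0.3], 0], [[0, 0, 0], [0, 0, -0.6], 0], [[0, 0, 0], [0, 0, -0.69], 0], [[0, 0, 0], [0, 0, -0.69], 0.3], [[0, 0, 0], [0, 0, -0.69], 1], [[0, 0, 0], [0, 0, -0.69], 1], [[0, 0, 0], [0, 0, -0.69], 1], [[0, 0, 0], [0, 0, -0.69], 1], [[0, 0, 0], [0, 0, -0.69], 1]], grip_force=60)

```text
time: 13.08
tool_pos: [0.5635, -0.0142, 0.1552]
tcp_rot: [-3.093, -0.552, -0.006]
wrist_force: [0.2, -0.6, 5.9]
width: 0.229
```

```bash
python3 - <<'E'
from h import *
delta([.5,-.01,.16])
E
```

```text
turn 0 shift [-0.635  0.042  0.048] now [ 0.5635 -0.0142  0.1552] q [-0.07  0.11  1.93  0.    1.1   1.15] t 13.075 F [ 0.2 -0.6  5.9] w 0.22894246828015394
```

Call:
move_arm(deltas=[[[0, 0, 0], [0, 0, 0.05], 1], [[0, 0, 0], [0, 0, 0.09], 1], [[0, 0, 0], [-0.1, 0.013, 0.09], 1], [[0, 0, 0], [-0.25, 0.033, 0.09], 1], [[0, 0, 0], [-0.45, 0.06, 0.09], 1], [[0, 0, 0], [-0.65, 0.087, 0.09], 1], [[0, 0, 0], [-0.75, 0.1, 0.09], 1], [[0, 0, 0], [-0.75, 0.1, 0.09], 1]])

```text
time: 14.08
tool_pos: [0.4863, -0.0039, 0.1622]
tcp_rot: [-3.092, -0.552, -0.001]
wrist_force: [0.2, 0.4, -0.4]
width: 0.226
```

```bash
python3 - <<'E'
from h import *
snap('scene');snap('top');snap('wrist')
p=status.read_state()['tool_pos']
for n in('scene','wrist'):
    c=load(n);Q=cloud(c).reshape(-1,3);k=(np.hypot(*(Q[:,:2]-p[:2]).T)<.03)&(Q[:,2]<p[2]+.01)&(Q[:,2]>.01)
    for z in np.arange(.01,.17,.02):
        j=k&(Q[:,2]>=z)&(Q[:,2]<z+.02)
        if j.sum()>3: print(n,round(z,3),j.sum(),(Q[j].min(0)-p).round(3),(Q[j].max(0)-p).round(3))
c=load('scene'); save('s3',c['im'],(140,120,300,310),3)
delta(C+.27*N,Rt(-N,[.5,-.866,0]))
E
```

```text
scene 0.03 74 [-0.018 -0.008 -0.126] [ 0.01   0.016 -0.113]
scene 0.05 125 [-0.018 -0.008 -0.112] [ 0.009  0.015 -0.093]
scene 0.07 129 [-0.019 -0.008 -0.092] [ 0.011  0.015 -0.073]
scene 0.09 134 [-0.019 -0.015 -0.072] [ 0.011  0.015 -0.053]
scene 0.11 25 [-0.007 -0.001 -0.052] [-0.     0.005 -0.034]
scene 0.13 77 [-0.017 -0.01  -0.032] [ 0.008  0.014 -0.013]
scene 0.15 84 [-0.018 -0.011 -0.012] [0.003 0.019 0.007]
wrist 0.03 99 [-0.004 -0.013 -0.122] [ 0.012  0.014 -0.113]
wrist 0.05 221 [-0.005 -0.013 -0.112] [ 0.012  0.014 -0.093]
wrist 0.07 290 [-0.006 -0.013 -0.092] [ 0.012  0.014 -0.073]
wrist 0.09 1068 [-0.017 -0.015 -0.073] [ 0.012  0.014 -0.053]
wrist 0.11 38 [-0.003 -0.002 -0.052] [ 0.001  0.002 -0.045]
wrist 0.13 398 [-0.006 -0.012 -0.023] [ 0.01   0.012 -0.013]
wrist 0.15 806 [-0.001 -0.018 -0.012] [0.015 0.022 0.007]
turn [ 0.1409 -0.3014  0.1059] shift [-0.643 -2.712  1.988] now [ 0.4878 -0.0041  0.1625] q [-0.06 -0.04  2.07  0.    1.11  1.16] t 14.225 F [-0.1 -0.4 -0.6] w 0.23074957701208249
```

View pics/s3.png

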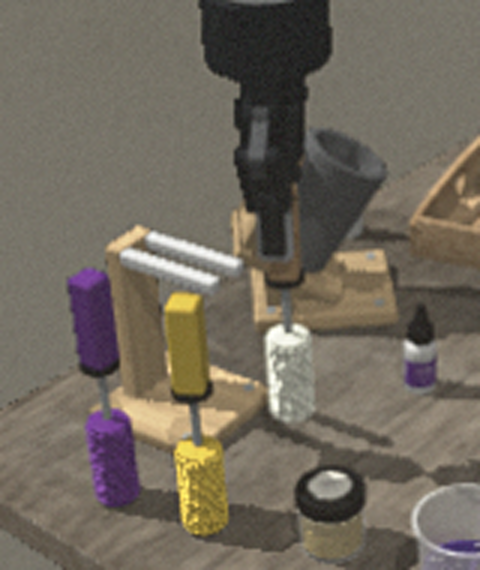

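The brush is held upright: tip 128 mm below the TCP, axis within 3 mm of the tool line. I'll carry it over to the mould axis.

Call:
move_arm(deltas=[[[0, 0, 0], [0, 0, 0.4], 1], [[0, 0, 0], [0, 0, 0.9], 1], [[0, 0, 0], [-0.03, -0.2, 1.0], 1], [[0, 0, 0], [-0.07, -0.6, 1.0], 1], [[0, 0, 0], [-0.1, -0.9, 1.0], 1], [[0, 0, 0], [-0.1, -0.9, 1.0], 1]])

```text
time: 14.98
tool_pos: [0.4776, -0.0958, 0.2624]
tcp_rot: [-3.093, -0.547, -0.001]
wrist_force: [-0.6, 0.8, -1.1]
width: 0.226
```

Call:
move_arm(deltas=[[[0.03, -0.07, 0.03], [-0.05, -0.3, 0.15], 1], [[0.07, -0.15, 0.05], [-0.1, -0.6, 0.3], 1], [[0.11, -0.23, 0.08], [-0.1, -0.9, 0.3], 1], [[0.141, -0.301, 0.106], [-0.1, -0.9, 0.3], 1], [[0.141, -0.301, 0.106], [-0.1, -0.9, 0.3], 1]])

```text
time: 15.6
tool_pos: [0.4659, -0.1847, 0.2908]
tcp_rot: [-2.813, -0.747, -0.748]
wrist_force: [0.2, -0.1, -2.4]
width: 0.228
```

```bash
python3 - <<'E'
from h import *
delta(C+.17*N,Rt(-N,[.5,-.866,0]))
E
```

```text
turn [-0.0014 -0.0027  0.0024] shift [ 0.009 -0.656 -0.161] now [ 0.4659 -0.1847  0.2908] q [-0.77 -0.25  2.1   0.54  1.2   0.11] t 15.6 F [ 0.2 -0.1 -2.4] w 0.22841517752296106
```

Call:
move_arm(deltas=[[[0, 0, 0], [0, -0.25, -0.05], 1], [[0, 0, 0], [0, -0.5, -0.1], 1], [[0, 0, 0], [0.01, -0.655, -0.16], 1], [[0, 0, 0], [0.01, -0.655, -0.16], 1], [[0, 0, 0], [0.01, -0.655, -0.16], 1]])

```text
time: 16.23
tool_pos: [0.4685, -0.2485, 0.2763]
tcp_rot: [-2.811, -0.755, -0.75]
wrist_force: [-0.9, 1.0, -0.9]
width: 0.231
```

```bash
python3 - <<'E'
from h import *
e1=np.array([.5,-.866,0]);e2=np.cross(N,e1)
for n in('scene','wrist','top'):
    snap(n);c=load(n);Q=cloud(c).reshape(-1,3)-C;d=Q@N;l=np.c_[Q@e1,Q@e2];k=(np.hypot(*l.T)<.03)
    for z in np.arange(.02,.15,.015):
        j=k&(d>=z)&(d<z+.015)
        if j.sum()>5: print(n,round(z,3),j.sum(),l[j].min(0).round(3),l[j].max(0).round(3),d[j].min().round(3))
delta(C+.17*N,Rt(-N,[.5,-.866,0]))
E
```

```text
scene 0.035 33 [-0.018 -0.012] [0.003 0.013] 0.043
scene 0.05 82 [-0.017 -0.016] [0.006 0.014] 0.05
scene 0.065 89 [-0.019 -0.015] [0.004 0.015] 0.065
scene 0.08 88 [-0.018 -0.014] [0.003 0.015] 0.08
scene 0.095 90 [-0.018 -0.014] [0.006 0.013] 0.095
scene 0.11 16 [-0.005 -0.003] [0.001 0.003] 0.112
scene 0.125 20 [-0.007 -0.003] [0.001 0.004] 0.125
scene 0.14 51 [-0.016 -0.01 ] [0.006 0.012] 0.141
wrist 0.035 23 [-0.014  0.004] [0.013 0.014] 0.048
wrist 0.05 154 [-0.016  0.002] [0.013 0.015] 0.05
wrist 0.065 176 [-0.016  0.003] [0.013 0.015] 0.065
wrist 0.08 212 [-0.016  0.003] [0.013 0.015] 0.08
wrist 0.095 1077 [-0.016 -0.011] [0.013 0.015] 0.095
wrist 0.11 74 [-0.004  0.   ] [0.002 0.003] 0.11
wrist 0.14 320 [-0.014  0.002] [0.012 0.014] 0.148
top 0.035 16 [-0.013  0.001] [0.011 0.016] 0.046
top 0.05 66 [-0.013 -0.001] [0.013 0.017] 0.05
top 0.065 64 [-0.013 -0.002] [0.013 0.017] 0.065
top 0.08 75 [-0.013 -0.001] [0.012 0.017] 0.08
top 0.095 252 [-0.013 -0.012] [0.016 0.017] 0.095
top 0.11 17 [-0.002  0.001] [0.004 0.006] 0.111
top 0.14 56 [-0.011  0.002] [0.012 0.016] 0.146
turn [ 0.0001 -0.0008 -0.0008] shift [-0.015 -0.015 -0.019] now [ 0.4683 -0.2488  0.2766] q [-0.87 -0.15  2.04  0.55  1.2  -0.01] t 16.375 F [-0.3  0.3 -0.5] w 0.2278178318577241
```

Brush and mould axes agree within 2 mm, and the tip is 43 mm above the rim. First stroke down, slowly.

Call:
move_arm(deltas=[[[0, 0, 0], [0.055, 0.031, -0.11], 1], [[0, 0, 0], [0.11, 0.063, -0.22], 1], [[0, 0, 0], [0.195, 0.113, -0.39], 1], [[0, 0, 0], [0.28, 0.162, -0.56], 1], [[0, 0, 0], [0.34, 0.196, -0.68], 1], [[0, 0, 0], [0.34, 0.196, -0.68], 1]])

```text
time: 17.12
tool_pos: [0.5017, -0.2287, 0.2065]
tcp_rot: [-2.81, -0.754, -0.748]
wrist_force: [0.2, -0.2, -0.5]
width: 0.227
```

Call:
move_arm(deltas=[[[0, 0, 0], [0.08, 0.046, -0.16], 1], [[0, 0, 0], [0.14, 0.08, -0.28], 1], [[0, 0, 0], [0.182, 0.105, -0.364], 1], [[0, 0, 0], [0.182, 0.105, -0.364], 1], [[0, 0, 0], [0.182, 0.105, -0.364], 1]])

```text
time: 17.75
tool_pos: [0.5206, -0.2196, 0.1721]
tcp_rot: [-2.813, -0.754, -0.752]
wrist_force: [-0.1, 0.1, -1.5]
width: 0.226
```

```bash
python3 - <<'E'
from h import *
s=status.read_state(); R=Ro.from_rotvec(s['tcp_rot']).as_matrix()
M=C-.095*N; e1=np.array([.5,-.866,0]);e2=np.cross(N,e1); tip=s['tool_pos']+.128*R[:,2]-M
print('tip in mould',tip@N,tip@e1,tip@e2,s['wrist_force'],s['tool_pos'])
E
```

```text
tip in mould 0.01714518920642597 0.00020944231652140992 0.0021966038696789453 [-0.1081085   0.07300401 -1.53552854] [ 0.52057743 -0.21955194  0.17210235]
```

Tip estimated at z = 17 mm (limit 28), with no contact force. Drawing up and doing strokes two and three.

Call:
move_arm(deltas=[[[0, 0, 0], [-0.08, -0.046, 0.16], 1], [[0, 0, 0], [-0.19, -0.11, 0.38], 1], [[0, 0, 0], [-0.312, -0.18, 0.624], 1], [[0, 0, 0], [-0.312, -0.18, 0.624], 1], [[0, 0, 0], [-0.312, -0.18, 0.624], 1], [[0, 0, 0], [-0.22, -0.127, 0.44], 1], [[0, 0, 0], [-0.12, -0.07, 0.24], 1], [[0, 0, 0], [-0.04, -0.023, 0.08], 1], [[0, 0, 0], [0.005, 0.003, -0.01], 1], [[0, 0, 0], [0.005, 0.003, -0.01], 1], [[0, 0, 0], [0.005, 0.003, -0.01], 1]])

```text
time: 19.12
tool_pos: [0.5212, -0.2194, 0.1715]
tcp_rot: [-2.813, -0.754, -0.752]
wrist_force: [-0.0, 0.7, -0.2]
width: 0.228
```

Call:
move_arm(deltas=[[[0, 0, 0], [-0.08, -0.046, 0.16], 1], [[0, 0, 0], [-0.19, -0.11, 0.38], 1], [[0, 0, 0], [-0.312, -0.18, 0.624], 1], [[0, 0, 0], [-0.312, -0.18, 0.624], 1], [[0, 0, 0], [-0.312, -0.18, 0.624], 1], [[0, 0, 0], [-0.22, -0.127, 0.44], 1], [[0, 0, 0], [-0.12, -0.07, 0.24], 1], [[0, 0, 0], [-0.04, -0.023, 0.08], 1], [[0, 0, 0], [0.005, 0.003, -0.01], 1], [[0, 0, 0], [0.005, 0.003, -0.01], 1], [[0, 0, 0], [0.005, 0.003, -0.01], 1]])

```text
time: 20.5
tool_pos: [0.5217, -0.2191, 0.1704]
tcp_rot: [-2.813, -0.754, -0.752]
wrist_force: [-0.1, 0.4, -0.5]
width: 0.226
```

```bash
python3 - <<'E'
from h import *
s=status.read_state(); R=Ro.from_rotvec(s['tcp_rot']).as_matrix()
M=C-.095*N; e1=np.array([.5,-.866,0]);e2=np.cross(N,e1); tip=s['tool_pos']+.128*R[:,2]-M
print('tip in mould',tip@N,tip@e1,tip@e2,s['wrist_force'],s['tool_pos'])
# slip check: handle top should be 43 mm behind TCP
E
```

```text
tip in mould 0.01509906262578105 0.00043854531046375435 0.0024092020857252885 [-0.12931152  0.39760615 -0.51487881] [ 0.52170055 -0.21911444  0.17042751]
```

Call:
move_arm(deltas=[[[0, 0, 0], [-0.08, -0.046, 0.16], 1], [[0, 0, 0], [-0.2, -0.115, 0.4], 1], [[0, 0, 0], [-0.35, -0.2, 0.7], 1], [[0, 0, 0], [-0.45, -0.26, 0.9], 1], [[0, 0, 0], [-0.49, -0.28, 0.98], 1], [[0, 0, 0], [-0.49, -0.28, 0.98], 1]])

```text
time: 21.25
tool_pos: [0.4724, -0.2476, 0.2693]
tcp_rot: [-2.815, -0.754, -0.754]
wrist_force: [-0.7, 0.1, -1.3]
width: 0.228
```

Call:
move_arm(deltas=[[[0, 0, 0], [-0.1, -0.05, 0.2], 1], [[0, 0, 0], [-0.13, 0.1, 0.25], 1], [[0, 0, 0], [-0.1, 0.4, 0.25], 1], [[0, 0, 0], [-0.05, 0.7, 0.25], 1], [[0, 0, 0], [0, 0.9, 0.2], 1], [[0, 0, 0], [0, 0.9, 0.2], 1]])

```text
time: 22.0
tool_pos: [0.4717, -0.154, 0.2863]
tcp_rot: [-2.809, -0.757, -0.748]
wrist_force: [-1.0, -0.7, -0.5]
width: 0.229
```

```bash
python3 - <<'E'
from h import *
a=np.radians(-69.8); delta([.4878,-.0042,.24],Rt([0,0,-1],[np.cos(a),np.sin(a),0]))
E
```

```text
turn [-0.1434  0.3    -0.1082] shift [ 0.161  1.498 -0.463] now [ 0.4717 -0.154   0.2863] q [-0.71 -0.28  2.13  0.54  1.17  0.15] t 22.0 F [-1.  -0.7 -0.5] w 0.22875246414759443
```

Call:
move_arm(deltas=[[[-0.04, 0.07, -0.03], [0.03, 0.3, 0], 1], [[-0.07, 0.15, -0.05], [0.06, 0.6, 0], 1], [[-0.11, 0.23, -0.08], [0.08, 0.8, 0], 1], [[-0.143, 0.3, -0.108], [0.08, 0.8, 0], 1], [[-0.143, 0.3, -0.108], [0.08, 0.8, 0], 1]])

```text
time: 22.62
tool_pos: [0.4817, -0.0755, 0.2871]
tcp_rot: [3.09, 0.554, 0.001]
wrist_force: [0.3, -0.1, -0.5]
width: 0.223
```

Call:
move_arm(deltas=[[[0, 0, 0], [0.04, 0.3, -0.2], 1], [[0, 0, 0], [0.08, 0.6, -0.45], 1], [[0, 0, 0], [0.08, 0.7, -0.46], 1], [[0, 0, 0], [0.08, 0.7, -0.46], 1], [[0, 0, 0], [0.08, 0.7, -0.46], 1]])

```text
time: 23.25
tool_pos: [0.4889, -0.0078, 0.2431]
tcp_rot: [3.09, 0.547, 0.006]
wrist_force: [0.6, -0.3, 0.1]
width: 0.228
```

```bash
python3 - <<'E'
from h import *
a=np.radians(-69.8); delta([.4878,-.0042,.163],Rt([0,0,-1],[np.cos(a),np.sin(a),0]))
p=status.read_state()['tool_pos']
for n in('scene','wrist'):
    snap(n);c=load(n);Q=cloud(c).reshape(-1,3);k=(np.hypot(*(Q[:,:2]-p[:2]).T)<.03)&(Q[:,2]<p[2]+.01)&(Q[:,2]>.01)
    for z in np.arange(-.135,0,.02):
        j=k&(Q[:,2]-p[2]>=z)&(Q[:,2]-p[2]<z+.02)
        if j.sum()>3: print(n,round(z,3),j.sum(),(Q[j].min(0)-p).round(3),(Q[j].max(0)-p).round(3))
E
```

```text
turn [0.0019 0.0028 0.0014] shift [-0.011  0.036 -0.801] now [ 0.4889 -0.0078  0.2431] q [-0.07 -0.1   1.98 -0.    1.26  1.16] t 23.25 F [ 0.6 -0.3  0.1] w 0.22762336119491108
scene -0.135 63 [-0.016 -0.008 -0.125] [ 0.01   0.015 -0.115]
scene -0.115 134 [-0.016 -0.01  -0.115] [ 0.012  0.015 -0.096]
scene -0.095 142 [-0.017 -0.007 -0.095] [ 0.013  0.015 -0.075]
scene -0.075 157 [-0.017 -0.014 -0.075] [ 0.011  0.015 -0.055]
scene -0.055 29 [-0.005 -0.003 -0.055] [ 0.002  0.004 -0.036]
scene -0.035 69 [-0.015 -0.006 -0.035] [ 0.006  0.014 -0.015]
scene -0.015 107 [-0.016 -0.008 -0.014] [0.005 0.019 0.005]
wrist -0.135 70 [-0.003 -0.013 -0.122] [ 0.012  0.014 -0.115]
wrist -0.115 218 [-0.005 -0.014 -0.115] [ 0.012  0.014 -0.095]
wrist -0.095 283 [-0.005 -0.014 -0.095] [ 0.012  0.014 -0.075]
wrist -0.075 1093 [-0.016 -0.016 -0.075] [ 0.013  0.014 -0.055]
wrist -0.055 49 [-0.003 -0.003 -0.055] [ 0.001  0.002 -0.045]
wrist -0.035 332 [-0.005 -0.012 -0.024] [ 0.011  0.012 -0.015]
wrist -0.015 697 [ 0.001 -0.012 -0.015] [0.015 0.019 0.005]
```

Call:
move_arm(deltas=[[[0, 0, 0], [-0.01, 0.036, -0.3], 1], [[0, 0, 0], [-0.01, 0.036, -0.6], 1], [[0, 0, 0], [-0.01, 0.036, -0.8], 1], [[0, 0, 0], [-0.01, 0.036, -0.8], 1], [[0, 0, 0], [-0.01, 0.036, -0.8], 1]])

```text
time: 23.98
tool_pos: [0.4883, -0.0036, 0.1631]
tcp_rot: [3.09, 0.547, 0.005]
wrist_force: [-0.7, 0.2, -0.6]
width: 0.225
```

```bash
python3 - <<'E'
from h import *
a=np.radians(-69.8); delta([.563,-.0144,.163],Rt([0,0,-1],[np.cos(a),np.sin(a),0]))
E
```

```text
turn [0.0018 0.0025 0.0012] shift [ 0.747 -0.108 -0.001] now [ 0.4883 -0.0036  0.1631] q [-0.06 -0.04  2.07 -0.    1.11  1.16] t 23.975 F [-0.7  0.2 -0.6] w 0.22523139408982315
```

Call:
move_arm(deltas=[[[0, 0, 0], [0.1, -0.015, 0], 1], [[0, 0, 0], [0.25, -0.036, 0], 1], [[0, 0, 0], [0.4, -0.058, 0], 1], [[0, 0, 0], [0.55, -0.08, 0], 1], [[0, 0, 0], [0.68, -0.098, 0], 1], [[0, 0, 0], [0.745, -0.107, 0], 1], [[0, 0, 0], [0.745, -0.107, 0], 1]])

```text
time: 24.85
tool_pos: [0.5622, -0.014, 0.1617]
tcp_rot: [3.09, 0.548, 0.002]
wrist_force: [0.1, 0.6, -1.3]
width: 0.228
```

Call:
move_arm(deltas=[[[0, 0, 0], [0, 0, -0.04], 1], [[0, 0, 0], [0, 0, -0.06], 1], [[0, 0, 0], [0, 0, -0.07], 1], [[0, 0, 0], [0, 0, -0.07], 1]])

```text
time: 25.35
tool_pos: [0.5617, -0.0138, 0.1552]
tcp_rot: [3.09, 0.548, 0.003]
wrist_force: [-0.7, -0.5, 2.2]
width: 0.228
```

Call:
move_arm(deltas=[[[0, 0, 0], [0, 0, -0.01], 1], [[0, 0, 0], [0, 0, -0.01], 1]])

```text
time: 25.6
tool_pos: [0.5618, -0.0138, 0.1552]
tcp_rot: [3.09, 0.548, 0.003]
wrist_force: [-4.2, 0.5, 7.1]
width: 0.227
```

```bash
python3 - <<'E'
from h import *
snap('scene');c=load('scene'); save('s4',c['im'],(140,120,300,310),3); print(status.read_state()['wrist_force'])
E
```

```text
[-3.89213262  0.80333145  7.57850997]
```

View pics/s4.png

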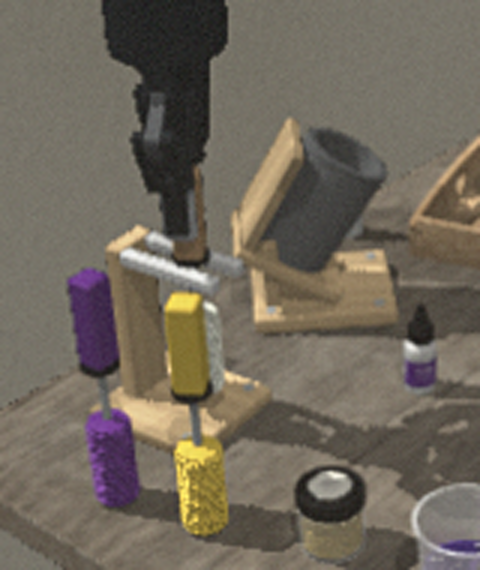

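The collar rests on the prongs at (190,262) and the contact force is about 7 N. Releasing gently and backing straight up.

Call:
move_arm(deltas=[[[0, 0, 0], [0, 0, 0.01], 1], [[0, 0, 0], [0, 0, 0.01], 0.4], [[0, 0, 0], [0, 0, 0.01], 0.2], [[0, 0, 0], [0, 0, 0.01], 0], [[0, 0, 0], [0, 0, 0.01], 0], [[0, 0, 0], [0, 0, 0.01], 0], [[0, 0, 0], [0, 0, 0.2], 0], [[0, 0, 0], [0, 0, 0.5], 0], [[0, 0, 0], [0, 0, 0.9], 0], [[0, 0, 0], [0, 0, 1.0], 0], [[0, 0, 0], [0, 0, 1.0], 0], [[0, 0, 0], [0, 0, 1.0], 0]])

```text
time: 27.15
tool_pos: [0.561, -0.0138, 0.2524]
tcp_rot: [3.091, 0.548, -0.001]
wrist_force: [-1.2, 0.2, -0.4]
width: 0.5
```

```bash
python3 - <<'E'
from h import *
snap('scene');snap('wrist');c=load('scene'); save('s5',c['im'],(130,100,400,310),2.9); print(status.read_state())
for n in('scene','wrist'):
    c=load(n);P=cloud(c);Q=P.reshape(-1,3)
    L=Q[:,:2]-[.5844,-.0193]; X=L@[.991,-.132];Y=L@[.132,.991]
    for z in(.03,.05,.07,.1,.14,.155,.17,.19):
        j=(abs(X+.02)<.025)&(abs(Y)<.022)&(abs(Q[:,2]-z-.005)<.005)
        if j.sum()>3: print(n,z,j.sum(),'x',X[j].min().round(3),X[j].max().round(3),'y',Y[j].min().round(3),Y[j].max().round(3),'zmax',Q[j][:,2].max().round(3))
c=load('wrist');P=cloud(c);k=(abs(P[...,2]-.198)<.006)&(np.hypot(P[...,0]-.563,P[...,1]+.0165)<.025);t=P[k];print(k.sum(),np.median(t,0),cv2.minAreaRect(np.float32(t[:,:2])))
Q=cloud(load('scene')).reshape(-1,3); k=(np.hypot(*(Q[:,:2]-[.469,-.384]).T)<.03)&(Q[:,2]>.09);print('stub',k.sum(),Q[k].min(0).round(3),Q[k].max(0).round(3))
E
```

```text
{'time': 27.25, 'q': array([-0.06748174,  0.03686362,  1.82485983, -0.00265877,  1.28090947,
        1.15294189]), 'joint_vel': array([-1.23025473e-04,  1.74406018e-03, -3.41741763e-03,  4.76166983e-05,
        1.52066764e-03,  9.23577668e-04]), 'joint_torque': array([ 4.40369302e-03, -3.93779290e+01, -3.71844971e+01, -1.28906005e-02,
       -4.66996600e-03, -1.47356235e-05]), 'tool_pos': array([ 0.56085784, -0.01383631,  0.2520032 ]), 'tcp_rot': array([ 3.09110935e+00,  5.48342428e-01, -2.54590421e-03]), 'wrist_force': array([-0.50598525, -0.27647075, -0.58148403]), 'torque': array([ 0.00703652, -0.02911907,  0.01642146]), 'width': 0.5011196805961525}
scene 0.03 14 x -0.04 -0.034 y -0.008 0.006 zmax 0.039
scene 0.05 17 x -0.039 -0.035 y -0.007 0.007 zmax 0.059
scene 0.07 19 x -0.039 -0.035 y -0.004 0.009 zmax 0.079
scene 0.14 52 x -0.037 -0.019 y -0.011 0.013 zmax 0.15
scene 0.155 55 x -0.037 -0.02 y -0.006 0.015 zmax 0.165
scene 0.17 55 x -0.038 -0.021 y -0.009 0.015 zmax 0.18
scene 0.19 78 x -0.039 -0.016 y -0.009 0.017 zmax 0.199
wrist 0.03 10 x -0.024 -0.011 y -0.01 0.016 zmax 0.038
wrist 0.05 17 x -0.028 -0.011 y -0.009 0.016 zmax 0.06
wrist 0.07 20 x -0.029 -0.01 y -0.009 0.016 zmax 0.08
wrist 0.14 81 x -0.023 -0.013 y -0.004 0.013 zmax 0.15
wrist 0.155 92 x -0.023 -0.013 y -0.005 0.013 zmax 0.165
wrist 0.17 110 x -0.023 -0.013 y -0.004 0.013 zmax 0.18
wrist 0.19 841 x -0.036 -0.013 y -0.011 0.013 zmax 0.2
814 [ 0.56142985 -0.01410623  0.19807465] ((0.560660719871521, -0.014596237801015377), (0.019274389371275902, 0.019703062251210213), 19.550390243530273)
stub 99 [ 0.459 -0.388  0.091] [ 0.474 -0.374  0.13 ]
```

View pics/s5.png

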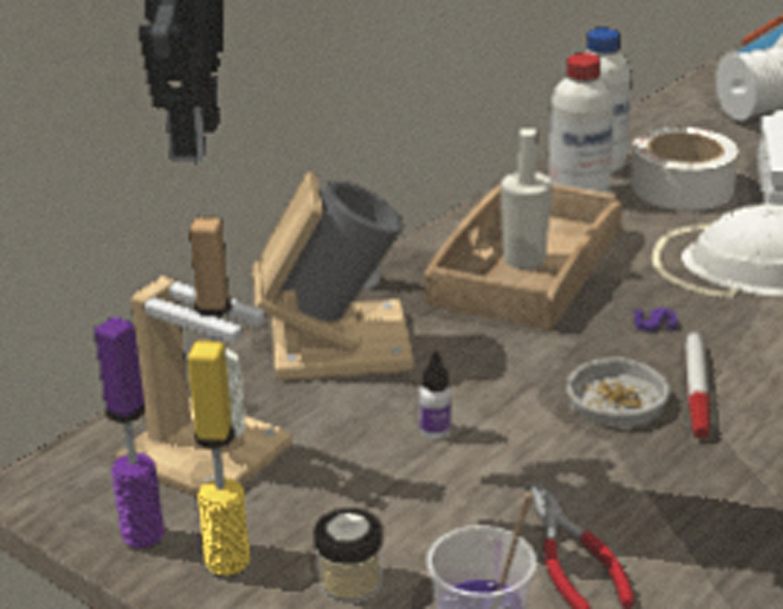

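The brush hangs upright at (210,265), where the wrist camera measured it before. The casting stands in the tray at (525,215), and the gripper is clear. Handing in.

```bash
python3 -c "
from workcell import order; print(order.finish_job())"
```

```text
the job is handed in; nothing more can be done
None
```

The whole task was carried out and handed in at about 27 s of the 72 s allowed; no verdict is reported.

**Casting:** I lifted it out along the mould axis and set it down near the middle of the tray, on light contact with the floor. My last depth check found it upright, with the stub top at z = 0.130 m.

**Scrubbing:** I made three full strokes. At the bottom, the first and third put the tip at about z = 17 and 15 mm in the mould frame (limit 28 mm), and the second ended in between. I didn't measure the tops; by the commanded travel they were at about 88 mm or higher (limit 70 mm). All these tip depths are worked out from the arm's pose and the camera fit of the mould, not measured directly.

**Brush:** It hangs by its collar again, upright. The handle top is at (0.561, −0.015, 0.198) m, within 1 mm of where the wrist camera saw it before.

**Bystanders:** In the last picture the tray, jar, dropper and look-alike brushes appear not to have moved. I checked that by eye only.

**Disagreement:** The top camera put the brush handle about 3 mm from the wrist camera's reading. That was within the grip's margin and no check failed.

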